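Hold a spice grinder on pulse by its bayonet lid

ROBOT

A 6-joint arm with a two-finger parallel gripper is mounted at the origin on the work surface. World frame = base frame: x ahead of the robot, y to its left, z up, the work surface at z = 0. Lengths are in m, angles in rad, forces in N, time in s.
With the tool pointing down it reaches from about 0.425 to 0.925 m from the base axis. Payload 12.5 kg.
Tool frame: the origin (TCP) lies at the very end of the fingers, on their centre line; the grasp point (between the pads) lies robot.grasp_offset behind it (robot.grasp_offset is the distance from the TCP to the grasp point, in m); z points along the fingers, y is the direction in which the jaws open and shut (so a half turn about z gives the same grasp; the last joint's range is limited). The gripper opens to 85 mm and grips with 20 to 120 N. Pads are 22 mm wide; open, the fingers measure 114 mm over their backs; the gripper's body (76 mm by 85 mm) begins 54 mm behind the grasp point. The pads swing forward as they close: fully open they stand 13 mm farther back than shut.
Start: joints at [-1.232, 0.491, 1.559, -0, 1.092, -0.106], TCP at [0.269, -0.564, 0.231] pointing down, gripper open.
Joint ranges: [-3.1, 3.1], [-0.84, 2.19], [0.05, 2.79], [-1.13, 4.28], [0.06, 2.93], [-2.69, 2.69]. Speed limits (rad/s): [2.22, 2.22, 2.79, 3.14, 3.14, 3.14].

INTERFACE

Orientations are given as a unit quaternion [w, x, y, z].
In Python, from bench import robot, vision, finish_job, spotter gives the robot as it stands.
- The arm moves only by the shell command python3 -m jog 'ROWS'. ROWS is JSON, a list of rows, each an object with "rot": the turn, a rotation vector about the tool's x, y, z in degrees, a list of three; "dp": the shift along the tool's x, y, z in m, a list of three; "claw": the finger opening in m, from 0 to 0.0854. In form: [{"rot": [wx, wy, wz], "dp": [tx, ty, tz], "claw": claw}, ...]. A call has exactly 8 rows; each row is the pose to reach, as a shift and turn from the pose measured when the call began, along the tool's axes at that moment; what a row does not reach only later rows make up. A row lasts 1/8 s, in which the tool goes at most 62.5 mm and 10.7 degrees, less where a joint would pass 70% of its speed; a pose out of reach is approached as far as the arm can. A call with a gripper value outside its range is refused whole. The fingers move at their own pace and stop on an object; the grip force is fixed at half the most. Time passes only in rows, so rows that repeat a pose let the fingers close, or fill a call up. It gives the time, the measured TCP pose, the force and the opening at its end, in the units of the state.
- robot.get_state(): the state, without advancing time (a new reading comes with each control period).
- vision.camera(name): name is "side" or "top" or "wrist"; returns (picture, depth): 400x640x3 uint8, red, green, blue; 400x640 float32, m along the optical axis (not along the pixel's ray), 0 where there is no reading.
- vision.camera_info(name): a dict with "K" (3x3 intrinsics, pixels), "k1" (the pictures are not rectified: a ray, as slopes to the right and down, at radius r is drawn at 1 + k1 r^2 times it, then the intrinsics apply), "R" (3x3) and "t" (3): a world point X has camera coordinates R X + t. Camera axes: x right, y down, z forward; pixel columns grow to the right and rows downward; lengths in m; the calibration is good to about 2 mm. A picture is of the moment at which its call begins: read the wrist's pose just before it. camera_info takes no time and is no camera call; for the wrist camera it gives the pose at the moment of the call.
- finish_job(): hands the job in, once; it reports no verdict.
Trained networks look in the newest picture that a camera, given by its name, has taken for a name from the list of things; names that differ only in an ending like _2 or _b are one class to them, and where a whole thing is asked for, a point or a joint stands for the part that bears it (a point fixed in the world has none). Each returns a list of dicts, best first, with "score" (0 to 1); they miss things now and then, are a little off and sometimes report something else, mostly with a low value. They report only what shows in the picture. A call takes as long as a camera call. They do not tell look-alikes from the thing itself.
- spotter.look_for(camera, target): "xyz" ([x, y, z] in m, in the coordinates of the camera as it stood for that picture, good to about 4 mm: the middle of the surface that is visible of it).
- spotter.regions_of(camera, target): "region" (400x640 bool, what is visible of it).
The state is a dict: "t": time; "q": joint angles; "qd": joint speeds; "tau": joint torques, N m; "tcp_pos": TCP position; "tool_rot": TCP orientation; "wrist_force": force on the tool from outside, world axes, zero at the start; "wrist_torque": the same for the moment, N m; "gripper_width": finger opening in m.
Only numpy, scipy, OpenCV 4.12 (cv2) and the standard library are available. Lean on these libraries where they do the work, as an engineer would, in place of code of your own. Each camera call takes 0.05 s, during which the arm holds its last target.

TASK

Put the two-lugged lid on the spice grinder, letting its lugs drop through the two notches of the collar until it is seated, then turn it clockwise (seen from above) against the spring to the pulse mark, half way to the run-on click, and hold it there for two seconds. Never turn it on into the click, and leave the jar, the jar's lid and the carton where they are. Finish still gripping the lid at the pulse mark: the program ends while holding it.

Things in the scene. Friction and masses are not known exactly. Their poses are not given: they have to be found in the camera images.
- grinder: Spice grinder, fixed to the counter: upright and round, black lower body 104 mm across, steel casing 97 mm across, 134.5 mm high, open 64 mm bowl with a blade. Origin: centre of its underside, z up. Half-turn symmetric: the two entry notches of its bayonet collar lie at +x and -x.
- collar (a point): On the grinder's axis, 120 mm up, level with the ledge that carries the lid's lugs. Above the ledge, from 9.5 to 14.5 mm, an inward steel lip of inner radius 35 mm, broken by two entry notches 21 mm wide reaching out to radius 42 mm. Lugs drop through the notches to the ledge, then turn clockwise under the lip; the other way a wall stops them after 0.07 rad.
- pulse_mark (a point): The pulse mark on the rim (radius 45 mm): one flat black bar 0.45 rad (26 deg) clockwise of the +x notch; the same at the -x side. A round dot marks each notch (open), two bars about 0.9 rad on mark run-on. The lid points at the pulse mark when its x axis lies 0.45 rad clockwise of the grinder's; ball catches resist from about 0.65 and click at about 0.78.
- lid: The grinder's lid, grey plastic, about 130 g, right side up on the counter. Origin: centre of its underside, z up. A round plug 66 mm across, 26 mm high, with tapered foot, a grip ridge on top and two lugs at the side. Half-turn symmetric. Seated, its origin is 114 mm above the grinder's, on the same axis (2 mm side play, 2.5 mm play upwards under the lip).
- lid_ridge (a point): Centre of the lid's upright straight-sided grip ridge, 41 mm above the lid's origin: 56 mm long (along the lid's x), 20 mm thick (along y), from 26 to 56 mm above the origin.
- lid_lug (a point): Outer end of the lug at the lid's +x, 40.5 mm from the axis, on its underside, which is 6 mm above the lid's origin; a second lug at -x. Lugs are 15 mm wide and 7 mm thick, in line with the ridge.
- switch_ring (a joint): Turn of the sprung switch ring inside the collar, rad, 0 at rest, growing clockwise as the lugs push it. It follows the lid after about 0.07 rad of free play (lid angle from the notches minus 0.07): 0.38 at the pulse mark, click at about 0.71, end stop 0.95. Return spring 0.10 N m at 0 plus 0.2 N m per rad; it turns the lid back when let go.
- jar_lid: Bystander: lid of the glass jar, grey plastic disc 82 mm across with a round knob, 47 mm high, no lugs, no ridge. Origin: centre of its underside. Not to be moved.
- jar: Bystander: open glass jar, 78 mm across, 92 mm high. Origin: centre of its underside. Not to be moved.
- carton: Bystander: carton 55 x 85 x 95 mm high with a yellow band. Origin: centre of its underside. Not to be moved.
There are look-alikes about, which are no part of the job. Leave any blue or purple look-alike of the lid alone.

How it is judged:
On the way, in this order (a step that is already met when the one before it is completed fails the run):
1. the lid is seated in the collar, lugs down on the ledge (z of lid in the frame of grinder below 0.117 m and horizontal distance between lid and grinder below 0.005 m and angle between lid's own z axis and vertical below 0.1 rad), for 0.2 s.
2. the lid is held at the pulse position for the best part of two seconds (value of joint switch_ring between 0.23 and 0.53 rad and z of lid in the frame of grinder below 0.118 m and horizontal distance between lid and grinder below 0.005 m and contact force between the fingers and lid above 1 N), for 1.5 s.
At the end, for the whole second after the job is handed in: Fingers still grip the lid; it sits in the collar (within 5 mm of the axis, 4 mm of the ledge, tilt under 0.1 rad), held still with the switch ring between 0.23 and 0.53 rad (about 9 degrees either side of the pulse mark); jar, jar lid and carton within 3 cm of their starts (all of step 2 and velocity of joint switch_ring between -0.1 and 0.1 rad/s and angle between the x axis of lid and the x axis of grinder, either way round between 0.27 and 0.65 rad and z of lid in the frame of grinder above 0.111 m and angle between lid's own z axis and vertical below 0.1 rad and distance of each of jar, jar_lid, carton from where it was at the start of the episode below 0.03 m); the arm keeps its last pose, push and grip.
It fails at once if the lid is turned on into the run-on click (value of joint switch_ring above 0.7 rad).
It fails at once if the jar, its lid or the carton is moved (distance of any of jar, jar_lid, carton from where it was at the start of the episode above 0.03 m).
It also fails if it takes over 51 s, if anything falls off the work surface, if the arm or the gripper's body presses on something with over 40 N, if the wrist force passes 120 N, or if a joint passes its speed limit or range.

## Working session

There is one attempt and no reset: what is moved stays moved. The work goes in short steps, Python scripts to look and compute and a shell command to move; the robot and the scene stay as the last step left them, time stands still between calls to the robot, and variables do not carry over. Pictures are saved under pics/ and viewed, and the job is handed in when it is done.

```bash
ls; mkdir -p pics
python3 - <<'E'
from bench import robot, vision
import cv2, numpy as np
s=robot.get_state(); print(s, robot.grasp_offset)
for n in ("side","top","wrist"):
    im,d=vision.camera(n); cv2.imwrite(f"pics/{n}0.png",im[:,:,::-1]); np.save(f"{n}0_d.npy",d)
    print(n,vision.camera_info(n))
E
```

```text
pics
{'t': 0.0, 'q': array([-1.23156630e+00,  4.91564828e-01,  1.55945586e+00,  7.92433812e-06,
        1.09167796e+00, -1.05570769e-01]), 'qd': array([ 0.00051485, -0.00082989,  0.00082648, -0.00091014, -0.00221052,
       -0.00150686]), 'tau': array([-1.46135317e-03, -6.18462896e+01, -2.61593324e+01, -2.26376596e-04,
        4.05288767e-03,  2.43495089e-05]), 'tcp_pos': array([ 0.26888791, -0.56395568,  0.23072225]), 'tool_rot': array([-5.49640438e-04,  9.75371055e-01,  2.20569716e-01, -6.09688985e-05]), 'wrist_force': array([-0.65491241, -0.17248662,  0.46585099]), 'wrist_torque': array([-0.05701868, -0.02077469, -0.01644518]), 'gripper_width': 0.08556238087982464} 0.0187
side {'K': array([[495.5779684 ,   0.        , 319.60442175],
       [  0.        , 495.5779684 , 205.04050451],
       [  0.        ,   0.        ,   1.        ]]), 'k1': -0.03000872959839929, 'R': array([[-0.77146988, -0.63590801,  0.02133585],
       [-0.33396801,  0.37616494, -0.86427155],
       [ 0.54157141, -0.67388496, -0.50257285]]), 't': array([0.4575846 , 0.23928416, 1.02190323])}
top {'K': array([[502.53936013,   0.        , 321.38903473],
       [  0.        , 502.53936013, 203.38396545],
       [  0.        ,   0.        ,   1.        ]]), 'k1': -0.16041377026916373, 'R': array([[-0.02739136, -0.99959994,  0.00704801],
       [-0.99323536,  0.0264197 , -0.1130731 ],
       [ 0.11284166, -0.01009756, -0.99356167]]), 't': array([0.05094392, 0.5199586 , 1.36674943])}
wrist {'K': array([[337.50838232,   0.        , 318.95540876],
       [  0.        , 337.50838232, 202.27542878],
       [  0.        ,   0.        ,   1.        ]]), 'k1': 0.014717763452549389, 'R': array([[ 4.29945751e-01, -9.02854603e-01,  4.65348493e-04],
       [-8.58760839e-01, -4.08788774e-01,  3.08903804e-01],
       [-2.78704992e-01, -1.33211501e-01, -9.51093173e-01]]), 't': array([-0.62568063, -0.04068116,  0.380021  ])}
```

View pics/side0.png

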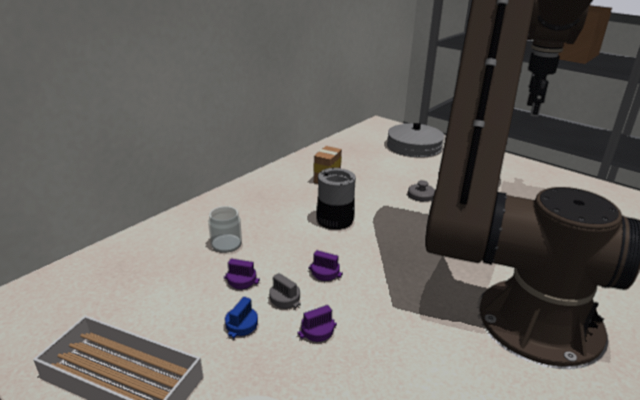

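View pics/top0.png

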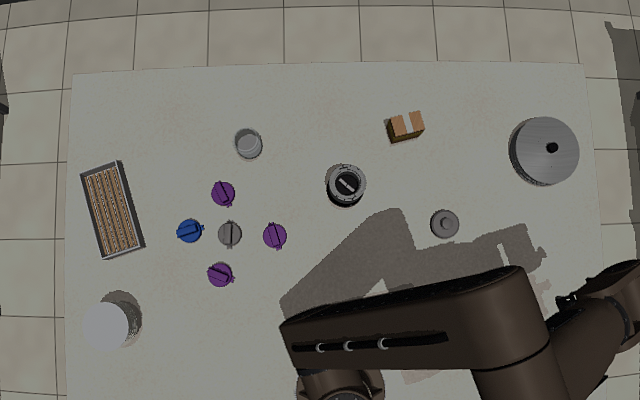

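View pics/wrist0.png

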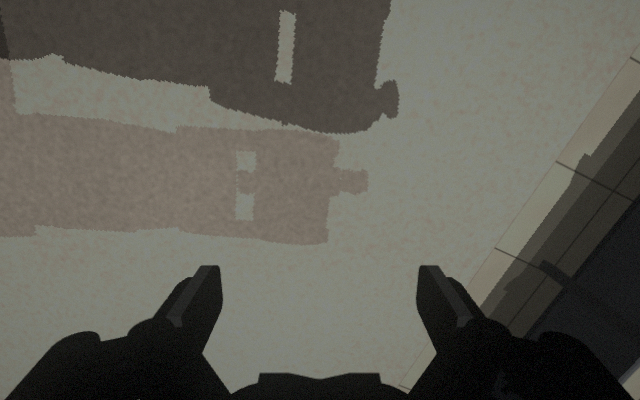

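Grey lid candidates: grey two-lugged one at top (230,234) / side (285,291). Look-alikes are purple at top (223,193), (275,236), (220,274), blue at (189,231), and the jar lid (round knob, no ridge) at (444,223). Grinder is at top (346,185). I choose the grey one and check it in a crop.

```bash
cat > h.py <<'E'
from bench import robot, vision, spotter
import cv2, numpy as np
from scipy.spatial.transform import Rotation as Ro
def rot(s): q=s['tool_rot']; return Ro.from_quat([q[1],q[2],q[3],q[0]]).as_matrix()
def dist(ci): return np.array([ci['k1'],0,0,0,0.])
def px2w(ci,uv,z):  # pixels Nx2, depth N -> world
    uv=np.asarray(uv,float).reshape(-1,1,2)
    n=cv2.undistortPoints(uv,ci['K'],dist(ci)).reshape(-1,2)
    c=np.c_[n,np.ones(len(n))]*np.asarray(z).reshape(-1,1)
    return (c-ci['t'])@ci['R']
def w2px(ci,X):
    X=np.asarray(X,float).reshape(-1,3)
    return cv2.projectPoints(X,cv2.Rodrigues(ci['R'])[0],ci['t'],ci['K'],dist(ci))[0].reshape(-1,2)
def plane(ci,uv,h): # ray to plane z=h
    a=px2w(ci,uv,np.ones(len(np.atleast_2d(uv)))); C=-ci['R'].T@ci['t']
    d=a-C; return C+d*((h-C[2])/d[:,2:])
def cloud(n,im=None,d=None):
    ci=vision.camera_info(n)
    if d is None: im,d=vision.camera(n)
    v,u=np.mgrid[:400,:640]; P=px2w(ci,np.c_[u.ravel(),v.ravel()],d.ravel()).reshape(400,640,3); P[d==0]=np.nan
    return ci,im,d,P
E
python3 - <<'E'
from h import *
for n in ("side","top"):
    ci,im,d,P=cloud(n)
    for t in ("lid","grinder","lid_ridge","collar","jar","jar_lid","carton"):
        for r in spotter.look_for(n,t)[:5]:
            X=ci['R'].T@(np.array(r['xyz'])-ci['t']); print(n,t,round(r['score'],2),X.round(4),w2px(ci,X).round(0)[0])
    c=im[150:340,150:420] if n=="top" else im[150:350,200:400]
    cv2.imwrite(f"pics/{n}_crop.png",cv2.resize(c,None,fx=2.9,fy=2.9,interpolation=cv2.INTER_CUBIC)[:,:,::-1])
print(robot.get_state()['t'])
E
```

```text
side lid 0.88 [0.4226 0.1813 0.0261] [327. 269.]
side lid 0.85 [0.4321 0.3067 0.0275] [286. 294.]
side lid 0.83 [0.4419 0.4249 0.0285] [241. 322.]
side lid 0.74 [0.3218 0.3435 0.0284] [315. 328.]
side lid 0.7 [0.5462 0.3256 0.0267] [242. 276.]
side grinder 0.97 [0.5388 0.0008 0.0865] [337. 199.]
side lid_ridge 0.92 [0.3207 0.3401 0.0249] [317. 329.]
side lid_ridge 0.7 [0.4436 0.4201 0.0273] [242. 321.]
side lid_ridge 0.68 [0.4301 0.3116 0.0259] [285. 296.]
side lid_ridge 0.66 [0.5453 0.3284 0.0261] [241. 277.]
side lid_ridge 0.64 [0.4271 0.1842 0.0244] [325. 269.]
side collar 0.95 [ 0.5459 -0.      0.0852] [334. 199.]
side jar 0.89 [0.6778 0.2595 0.0622] [224. 229.]
side jar_lid 0.83 [ 0.4469 -0.2886  0.0208] [421. 193.]
side carton 0.74 [ 0.7197 -0.1671  0.08  ] [323. 161.]
top lid 0.87 [0.5589 0.3058 0.0287] [225. 193.]
top lid 0.76 [0.4343 0.1648 0.0286] [276. 236.]
top lid 0.69 [0.4387 0.2925 0.0221] [230. 236.]
top lid 0.68 [0.3316 0.3195 0.0229] [221. 274.]
top lid 0.66 [0.4557 0.4041 0.0237] [191. 230.]
top grinder 0.77 [ 0.5614 -0.0303  0.1126] [347. 184.]
top lid_ridge 0.96 [0.5573 0.313  0.0232] [223. 193.]
top lid_ridge 0.89 [0.4327 0.1706 0.0234] [274. 237.]
top lid_ridge 0.86 [0.4544 0.4065 0.0294] [190. 231.]
top lid_ridge 0.82 [0.329  0.3194 0.0248] [221. 275.]
top lid_ridge 0.62 [0.4414 0.2933 0.0262] [230. 234.]
top collar 0.71 [ 0.5575 -0.0333  0.1093] [348. 186.]
top jar 0.69 [0.7033 0.2427 0.04  ] [246. 141.]
top jar_lid 0.85 [ 0.4533 -0.3034  0.0199] [443. 225.]
top carton 0.55 [ 0.7205 -0.1971  0.0968] [406. 125.]
0.95
```

View pics/top_crop.png

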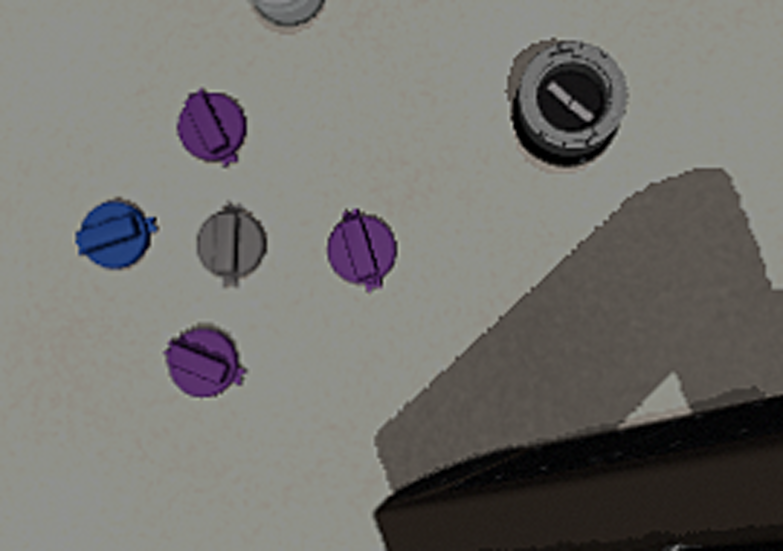

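View pics/side_crop.png

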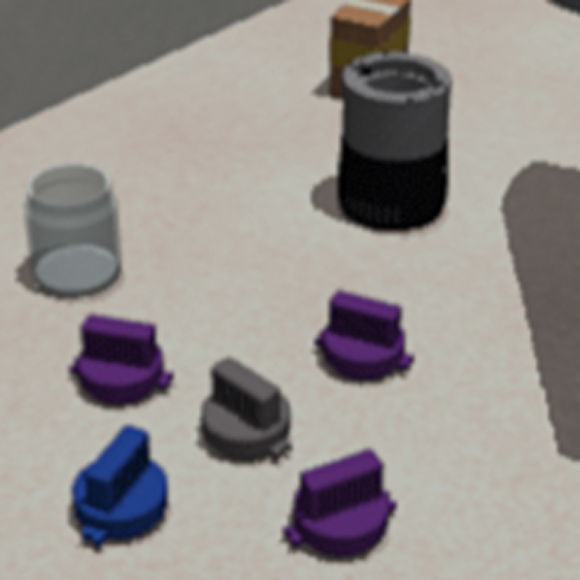

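The grey lid with ridge along the image vertical (top crop (232,245)) is the target; its lugs are at (232,207) and (231,283). The grinder is at top crop (570,97).

```bash
cat >> h.py <<'E'
def yaw(s=None):
    R=rot(s or robot.get_state()); return np.degrees(np.arctan2(R[1,0],R[0,0]))
def togo(pos,yawdeg):
    """dp and rotvec (deg) from the current measured pose to TCP pos, tool down, tool x at yawdeg"""
    s=robot.get_state(); R=rot(s); a=np.radians(yawdeg)
    T=np.array([[np.cos(a),np.sin(a),0],[np.sin(a),-np.cos(a),0],[0,0,-1.]])
    return (R.T@(np.asarray(pos)-s['tcp_pos'])).round(4), np.degrees(Ro.from_matrix(R.T@T).as_rotvec()).round(2)
E
python3 - <<'E'
from h import *
s=robot.get_state(); R=rot(s); print(R.round(3), yaw(s), np.degrees(s['q']).round(1))
ci=vision.camera_info('wrist'); C=-ci['R'].T@ci['t']
print('cam in tool',R.T@(C-s['tcp_pos']),'axis',(R.T@ci['R'].T).round(3))
ci,im,d,P=cloud('top',cv2.imread('pics/top0.png')[:,:,::-1],np.load('top0_d.npy'))
# ridge top of grey lid and plug
x=P[:,:,0];y=P[:,:,1];z=P[:,:,2]
m=(abs(x-.44)<.055)&(abs(y-.297)<.05)
rt=m&(z>.048)&(z<.062); print('ridge',rt.sum(),np.nanmean(P[rt],0), 'maxz',np.nanmax(z[m]))
Q=P[rt][:,:2]; Q=Q-Q.mean(0); w,V=np.linalg.eigh(Q.T@Q); print(V[:,1],np.degrees(np.arctan2(V[1,1],V[0,1])), np.ptp(Q@V[:,1]),np.ptp(Q@V[:,0]))
g=(abs(x-.56)<.07)&(abs(y+.03)<.07)&(z>.127); p=P[g]
A=np.c_[2*p[:,:2],np.ones(len(p))]; sol=np.linalg.lstsq(A,(p[:,:2]**2).sum(1),rcond=None)[0]; print('rim',g.sum(),p.mean(0),sol[:2],np.sqrt(sol[2]+sol[0]**2+sol[1]**2))
E
```

```text
[[ 0.903  0.43   0.   ]
 [ 0.43  -0.903 -0.   ]
 [-0.     0.    -1.   ]] 25.48492566390243 [-70.6  28.1  89.3  -0.   62.5  -6. ]
cam in tool [ 0.07843778  0.00058066 -0.14340677] axis [[-0.    -0.951 -0.309]
 [ 1.    -0.001  0.001]
 [-0.001 -0.309  0.951]]
ridge 131 [0.44285454 0.29641307 0.05495296] maxz 0.0619483712795115
[-0.9980611   0.06224178] 176.4315021230569 0.05237808716606571 0.018836638945410534
rim 481 [ 0.56210383 -0.0300982   0.13368431] [ 0.5622618  -0.03026771] 0.04239048117817289
```

```bash
python3 -c "
from h import *
print(togo([.562,-.030,.26],90))"
```

```text
(array([ 0.4944, -0.3561, -0.0287]), array([ 1.000e-02,  1.000e-02, -6.452e+01]))
```

```bash
python3 -m jog '[{"rot":[0,0,-4],"dp":[0.03,-0.022,-0.02],"claw":0.085},{"rot":[0,0,-10],"dp":[0.08,-0.06,-0.03],"claw":0.085},{"rot":[0,0,-17],"dp":[0.13,-0.095,-0.03],"claw":0.085},{"rot":[0,0,-24],"dp":[0.18,-0.13,-0.03],"claw":0.085},{"rot":[0,0,-31],"dp":[0.23,-0.165,-0.03],"claw":0.085},{"rot":[0,0,-38],"dp":[0.28,-0.2,-0.03],"claw":0.085},{"rot":[0,0,-45],"dp":[0.33,-0.236,-0.03],"claw":0.085},{"rot":[0,0,-52],"dp":[0.38,-0.273,-0.03],"claw":0.085}]'; python3 -c "
from h import *
print(togo([.562,-.030,.25],90))"
```

```text
t: 1.95
tcp_pos: [0.4953, -0.1525, 0.2616]
tool_rot: [0.0, 0.779, 0.627, 0.0]
wrist_force: [1.4, -1.7, 0.0]
gripper_width: 0.0848
(array([0.1339, 0.0391, 0.0115]), array([  0.04,   0.02, -12.29]))
```

```bash
python3 -m jog '[{"rot":[0,0,-4],"dp":[0.04,0.012,0.003],"claw":0.085},{"rot":[0,0,-8],"dp":[0.085,0.025,0.007],"claw":0.085},{"rot":[0,0,-12.3],"dp":[0.12,0.035,0.011],"claw":0.085},{"rot":[0,0,-12.3],"dp":[0.134,0.039,0.011],"claw":0.085},{"rot":[0,0,-12.3],"dp":[0.134,0.039,0.011],"claw":0.085},{"rot":[0,0,-12.3],"dp":[0.134,0.039,0.011],"claw":0.085},{"rot":[0,0,-12.3],"dp":[0.134,0.039,0.011],"claw":0.085},{"rot":[0,0,-12.3],"dp":[0.134,0.039,0.011],"claw":0.085}]'
python3 - <<'E'
from h import *
ci,im,d,P=cloud('wrist'); np.savez('g1.npz',im=im,d=d,P=P,**ci)
cv2.imwrite('pics/g1.png',im[:,:,::-1])
E
```

```text
t: 2.95
tcp_pos: [0.5618, -0.0305, 0.2507]
tool_rot: [0.0, 0.707, 0.707, 0.0]
wrist_force: [-0.4, 0.4, -0.1]
gripper_width: 0.0849
```

View pics/g1.png

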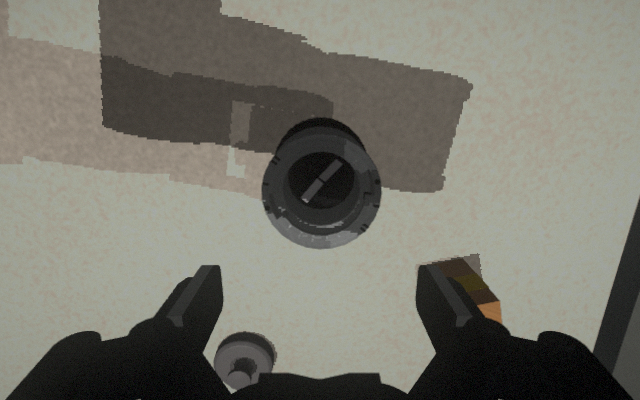

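Run:
```python
from h import *
g=np.load('g1.npz'); im=g['im']; P=g['P']
c=cv2.resize(im[105:260,245:400],None,fx=4.9,fy=3.8,interpolation=cv2.INTER_CUBIC)
c=np.clip(c.astype(float)*2.2,0,255).astype(np.uint8)
cv2.imwrite('pics/g1c.png',c[:,:,::-1])
z=P[:,:,2]; m=(abs(P[:,:,0]-.562)<.07)&(abs(P[:,:,1]+.03)<.07)
h=cv2.resize(np.where(m,np.clip((z-.09)/.05*255,0,255),0).astype(np.uint8)[105:260,245:400],None,fx=4.9,fy=3.8,interpolation=cv2.INTER_NEAREST)
cv2.imwrite('pics/g1h.png',h)
# rectify rim plane to top view 0.2mm/px
```

```text
(no output)
```

View pics/g1c.png

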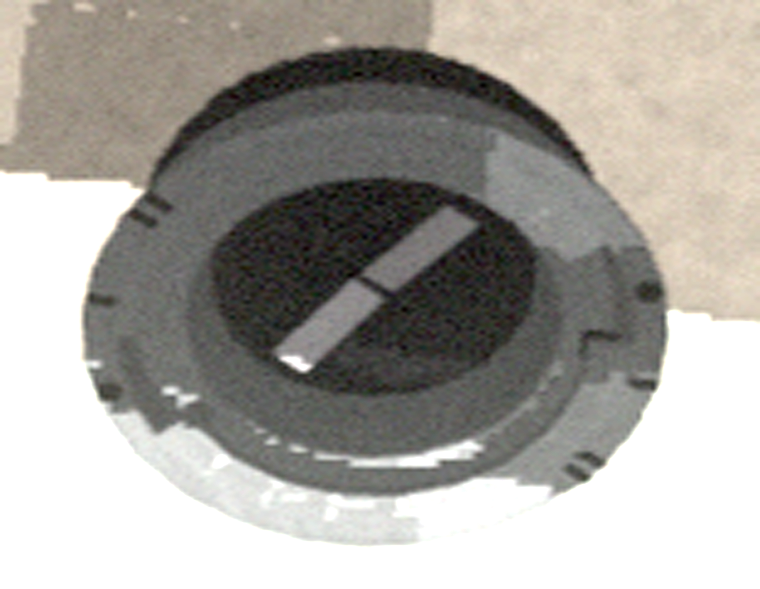

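View pics/g1h.png

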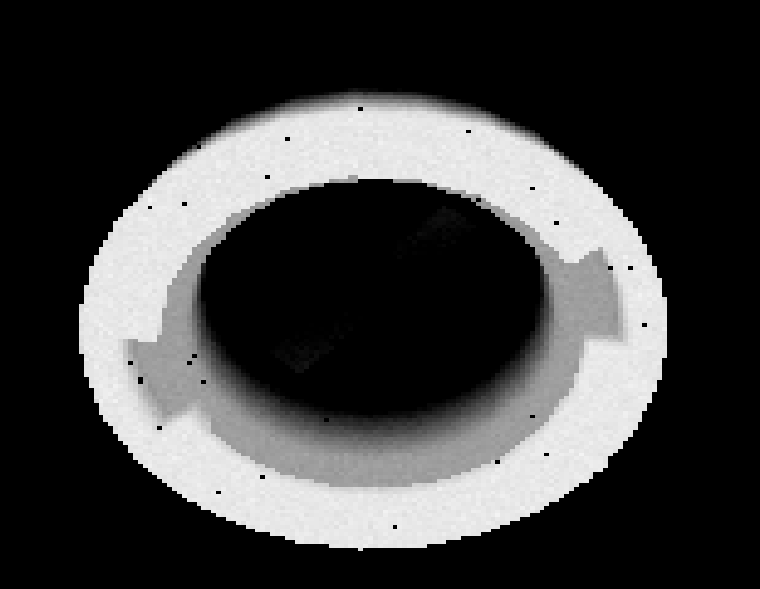

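The pictures show the collar notches with dots at crop (648,292) and (110,390), pulse bars at (643,383) and (103,299), and double run-on bars at (582,466) and (152,210). Clockwise matches. Now the numbers.

```bash
cat > g.py <<'E'
from h import *
from scipy.optimize import least_squares
def grinder(P,ci,c0,dots=None):
    """axis centre from lip inner edge and rim outer edge in a rectified height picture; notch yaw by template fit"""
    z=P[:,:,2]; 
    rim=(np.hypot(P[:,:,0]-c0[0],P[:,:,1]-c0[1])<.06)&(z>.1295)&(z<.14)
    zr=np.nanmedian(z[rim])
    k=np.argwhere(rim)[:,::-1].astype(float); X=plane(ci,k,zr)[:,:2]
    # fit: annulus 35..48.5 minus notches (|y'|<10.5, r<42)
    N=400; s=.0003
    u,v=np.meshgrid(np.arange(-N//2,N//2)*s+c0[0],np.arange(-N//2,N//2)*s+c0[1])
    px=w2px(ci,np.c_[u.ravel(),v.ravel(),np.full(u.size,zr)]).astype(np.float32)
    I=cv2.remap((np.nan_to_num(z)>.1295).astype(np.float32),px[:,0].reshape(u.shape),px[:,1].reshape(u.shape),cv2.INTER_LINEAR)
    sg=lambda a:1/(1+np.exp(-np.clip(a/.0005,-50,50)))
    def model(p):
        x=u-p[0];y=v-p[1];c,sn=np.cos(p[2]),np.sin(p[2]);a=c*x+sn*y;b=-sn*x+c*y;r=np.hypot(x,y)
        return sg(r-.035)*sg(.0485-r)*(1-sg(.0105-abs(b))*sg(.042-r))
    best=None
    for a0 in np.radians(np.arange(0,180,12)):
        q=least_squares(lambda p:(model(p)-I).ravel()[::7],[c0[0],c0[1],a0],x_scale=[.002,.002,.1],diff_step=1e-4,max_nfev=25)
        if best is None or q.cost<best.cost: best=q
    return best.x[0],best.x[1],zr,np.degrees(best.x[2])%180,best.cost,(abs(model(best.x)-I)).mean(),I,model(best.x)
E
python3 - <<'E'
from g import *
g=np.load('g1.npz'); ci={k:g[k] for k in('K','R','t')}; ci['k1']=float(g['k1'])
r=grinder(g['P'],ci,np.array([.562,-.03])); print(r[:6])
uv=np.array([[648,292],[110,390],[643,383],[103,299],[582,466],[152,210]],float)/[4.9,3.8]+[245,105]-.5*0
X=plane(ci,uv,.1345)[:,:2]; print(X.round(4),'mid',X.reshape(3,2,2).mean(1)); v=X[0::2]-X[1::2]; print(np.degrees(np.arctan2(v[:,1],v[:,0])),np.hypot(*v.T)/2)
E
```

```text
(np.float64(0.5628103528945079), np.float64(-0.029533744214795706), np.float64(0.135353727571276), np.float64(14.061311663563522), np.float64(140.10406403523686), np.float64(0.03134557059192026))
[[ 0.6077 -0.0199]
 [ 0.5196 -0.0414]
 [ 0.608  -0.0399]
 [ 0.5195 -0.0213]
 [ 0.5986 -0.059 ]
 [ 0.5282 -0.0025]] mid [[ 0.56368446 -0.03062774]
 [ 0.5637186  -0.03059436]
 [ 0.56340429 -0.03074942]]
[ 13.69528562 -11.92206917 -38.76850571] [0.04535491 0.04522672 0.04517687]
```

```bash
python3 -c "
from h import *
print(togo([.443,.296,.20],176.4))"
```

```text
(array([ 0.3263, -0.1191,  0.0504]), array([ 2.000e-02,  5.000e-02, -8.645e+01]))
```

```bash
python3 -m jog '[{"rot":[0,0,-8],"dp":[0.02,-0.01,0],"claw":0.055},{"rot":[0,0,-18],"dp":[0.06,-0.025,0],"claw":0.055},{"rot":[0,0,-28],"dp":[0.11,-0.04,0],"claw":0.055},{"rot":[0,0,-38],"dp":[0.16,-0.06,0.01],"claw":0.055},{"rot":[0,0,-48],"dp":[0.21,-0.08,0.02],"claw":0.055},{"rot":[0,0,-58],"dp":[0.26,-0.1,0.03],"claw":0.055},{"rot":[0,0,-68],"dp":[0.3,-0.11,0.04],"claw":0.055},{"rot":[0,0,-78],"dp":[0.326,-0.119,0.05],"claw":0.055}]';  python3 -m jog '[{"rot":[0,0,-8],"dp":[0,0,0],"claw":0.055},{"rot":[0,0,-8.4],"dp":[0,0,0],"claw":0.055},{"rot":[0,0,-8.4],"dp":[0,0,0],"claw":0.055},{"rot":[0,0,-8.4],"dp":[0,0,0],"claw":0.055},{"rot":[0,0,-8.4],"dp":[0,0,0],"claw":0.055},{"rot":[0,0,-8.4],"dp":[0,0,0],"claw":0.055},{"rot":[0,0,-8.4],"dp":[0,0,0],"claw":0.055},{"rot":[0,0,-8.4],"dp":[0,0,0],"claw":0.055}]'
python3 - <<'E'
from h import *
ci,im,d,P=cloud('wrist'); np.savez('l1.npz',im=im,d=d,P=P,**ci)
cv2.imwrite('pics/l1.png',im[:,:,::-1])
E
```

```text
t: 4.0
tcp_pos: [0.4425, 0.2973, 0.2003]
tool_rot: [0.001, 0.102, 0.995, -0.0]
wrist_force: [-0.3, -0.3, 0.4]
gripper_width: 0.0551
t: 5.0
tcp_pos: [0.4425, 0.2973, 0.2002]
tool_rot: [0.001, 0.029, 1.0, -0.0]
wrist_force: [-0.5, -0.2, 0.7]
gripper_width: 0.0554
```

View pics/l1.png

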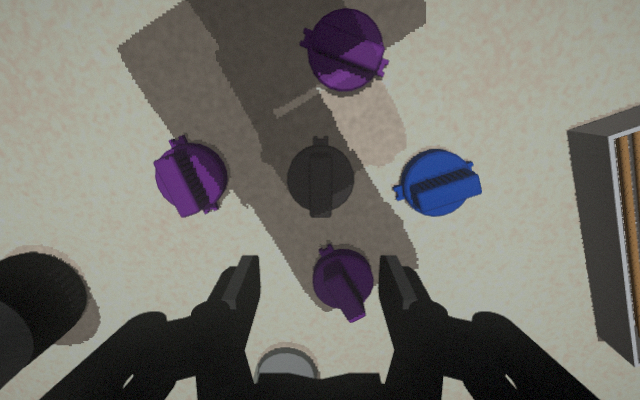

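The grey lid sits at (320,178), ridge vertical, two lugs; purple and blue ones surround it. Measure the ridge.

Run:
```python
from h import *
g=np.load('l1.npz'); P=g['P']; ci={k:g[k] for k in('K','R','t')}; ci['k1']=float(g['k1']); z=P[:,:,2]
m=(np.hypot(P[:,:,0]-.443,P[:,:,1]-.296)<.05)
rt=m&(z>.05)&(z<.062); zr=np.median(z[rt]); 
rt&=abs(z-zr)<.003
cnt=max(cv2.findContours(rt.astype(np.uint8),cv2.RETR_EXTERNAL,cv2.CHAIN_APPROX_NONE)[0],key=len)
X=plane(ci,cnt[:,0].astype(float),zr)[:,:2]; r=cv2.minAreaRect((X*1e4).astype(np.float32)); print('ridge',zr,r, P[rt].mean(0))
pl=m&(z>.022)&(z<.031); zp=np.median(z[pl]); print('plug top',zp)
allm=((m&(z>.004)).astype(np.uint8))
# plug circle: mask of z>0.02 contour on plane zp
mm=(m&(z>.018)).astype(np.uint8); c=max(cv2.findContours(mm,cv2.RETR_EXTERNAL,cv2.CHAIN_APPROX_NONE)[0],key=len)
Y=plane(ci,c[:,0].astype(float),zp)[:,:2]; A=np.c_[2*Y,np.ones(len(Y))]
s=np.linalg.lstsq(A,(Y**2).sum(1),rcond=None)[0]; print('plug',s[:2],np.sqrt(s[2]+s[0]**2+s[1]**2))
c=cv2.resize(im:=g['im'][100:260,240:400],None,fx=3.7,fy=3.7,interpolation=cv2.INTER_CUBIC); cv2.imwrite('pics/l1c.png',np.clip(c*2.5,0,255).astype(np.uint8)[:,:,::-1])
print(yaw())
```

```text
ridge 0.05667014891230593 ((4430.52099609375, 2969.2451171875), (194.3561553955078, 549.5064697265625), 86.18773651123047) [0.44256131 0.29674099 0.05659963]
plug top 0.026779413004433313
plug [0.64510083 0.2776383 ] 0.14125879931652965
176.73747253297475
```

View pics/l1c.png

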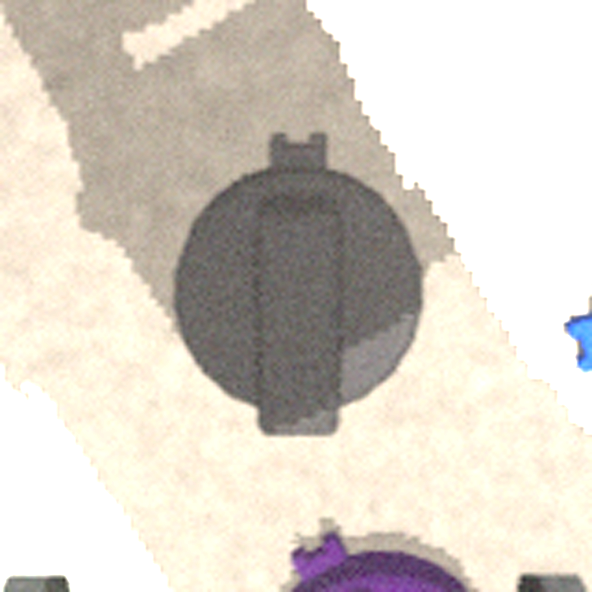

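```bash
python3 -c "
from h import *
print(togo([.4430,.2969,.030],176.3))"
```

```text
(array([-0.0003, -0.0003,  0.1702]), array([-0.01,  0.07,  0.44]))
```

```bash
python3 -m jog '[{"rot":[0,0,0.4],"dp":[0,0,0.03],"claw":0.055},{"rot":[0,0,0.4],"dp":[0,0,0.07],"claw":0.055},{"rot":[0,0,0.4],"dp":[0,0,0.11],"claw":0.055},{"rot":[0,0,0.4],"dp":[0,0,0.13],"claw":0.055},{"rot":[0,0,0.4],"dp":[0,0,0.145],"claw":0.055},{"rot":[0,0,0.4],"dp":[0,0,0.157],"claw":0.055},{"rot":[0,0,0.4],"dp":[0,0,0.166],"claw":0.055},{"rot":[0,0,0.4],"dp":[0,0,0.17],"claw":0.055}]'; python3 -m jog '[{"rot":[0,0,0],"dp":[0,0,0],"claw":0.04},{"rot":[0,0,0],"dp":[0,0,0],"claw":0.03},{"rot":[0,0,0],"dp":[0,0,0],"claw":0.022},{"rot":[0,0,0],"dp":[0,0,0],"claw":0.012},{"rot":[0,0,0],"dp":[0,0,0],"claw":0.0},{"rot":[0,0,0],"dp":[0,0,0],"claw":0.0},{"rot":[0,0,0],"dp":[0,0,0],"claw":0.0},{"rot":[0,0,0],"dp":[0,0,0],"claw":0.0}]'
python3 - <<'E'
from h import *
print(yaw())
ci,im,d,P=cloud('wrist'); np.savez('l2.npz',im=im,d=d,P=P,**ci)
cv2.imwrite('pics/l2.png',im[:,:,::-1])
E
```

```text
t: 6.05
tcp_pos: [0.4428, 0.2973, 0.03]
tool_rot: [0.001, 0.032, 0.999, -0.0]
wrist_force: [-0.3, -0.1, 0.2]
gripper_width: 0.0548
t: 7.05
tcp_pos: [0.4431, 0.2975, 0.0306]
tool_rot: [0.001, 0.032, 0.999, 0.0]
wrist_force: [-1.3, 0.5, 6.3]
gripper_width: 0.0189
176.33689351556342
```

View pics/l2.png

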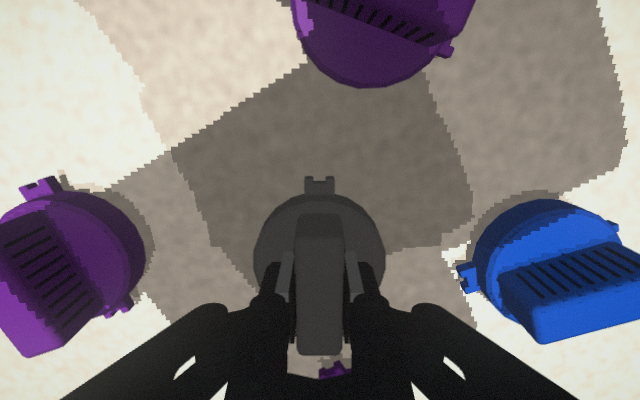

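Gripped (width 18.9 mm, ridge between the pads). Lift.

```bash
python3 -m jog '[{"rot":[0,0,0],"dp":[0,0,-0.01],"claw":0.0},{"rot":[0,0,0],"dp":[0,0,-0.03],"claw":0.0},{"rot":[0,0,0],"dp":[0,0,-0.06],"claw":0.0},{"rot":[0,0,0],"dp":[0,0,-0.09],"claw":0.0},{"rot":[0,0,0],"dp":[0,0,-0.12],"claw":0.0},{"rot":[0,0,0],"dp":[0,0,-0.15],"claw":0.0},{"rot":[0,0,0],"dp":[0,0,-0.18],"claw":0.0},{"rot":[0,0,0],"dp":[0,0,-0.19],"claw":0.0}]'; python3 -c "
from h import *
print(togo([.563,-.030,.22],194))"
```

```text
t: 8.1
tcp_pos: [0.4428, 0.2975, 0.2224]
tool_rot: [0.002, 0.032, 0.999, 0.001]
wrist_force: [0.7, 0.1, -0.5]
gripper_width: 0.0189
(array([-0.1408, -0.3192,  0.0025]), array([  0.06,   0.27, -17.66]))
```

```bash
python3 -m jog '[{"rot":[0,0,-2],"dp":[-0.011,-0.025,0],"claw":0.0},{"rot":[0,0,-4],"dp":[-0.03,-0.07,0],"claw":0.0},{"rot":[0,0,-7],"dp":[-0.05,-0.118,0],"claw":0.0},{"rot":[0,0,-10],"dp":[-0.073,-0.167,0],"claw":0.0},{"rot":[0,0,-13],"dp":[-0.095,-0.216,0],"claw":0.0},{"rot":[0,0,-16],"dp":[-0.116,-0.262,0],"claw":0.0},{"rot":[0,0,-17.6],"dp":[-0.132,-0.299,0],"claw":0.0},{"rot":[0,0,-17.6],"dp":[-0.141,-0.319,0.002],"claw":0.0}]'
python3 -m jog '[{"rot":[0,0,0],"dp":[0,0,0],"claw":0.0},{"rot":[0,0,0],"dp":[0,0,0],"claw":0.0},{"rot":[0,0,0],"dp":[0,0,0],"claw":0.0},{"rot":[0,0,0],"dp":[0,0,0],"claw":0.0},{"rot":[0,0,0],"dp":[0,0,0],"claw":0.0},{"rot":[0,0,0],"dp":[0,0,0],"claw":0.0},{"rot":[0,0,0],"dp":[0,0,0],"claw":0.0},{"rot":[0,0,0],"dp":[0,0,0],"claw":0.0}]'
python3 - <<'E'
from h import *
print(yaw(),robot.get_state()['tcp_pos'])
for n in('wrist','top','side'):
    ci,im,d,P=cloud(n); np.savez(f'p_{n}.npz',im=im,d=d,P=P,**ci)
    cv2.imwrite(f'pics/p_{n}.png',im[:,:,::-1])
E
```

```text
t: 9.1
tcp_pos: [0.5633, -0.0316, 0.2197]
tool_rot: [0.002, -0.121, 0.993, 0.001]
wrist_force: [-0.5, -0.3, -1.1]
gripper_width: 0.0192
t: 10.1
tcp_pos: [0.5633, -0.0316, 0.2197]
tool_rot: [0.002, -0.12, 0.993, 0.001]
wrist_force: [0.1, 0.2, -0.9]
gripper_width: 0.019
-166.1622912495081 [ 0.56325309 -0.03158992  0.21966705]
```

View pics/p_wrist.png

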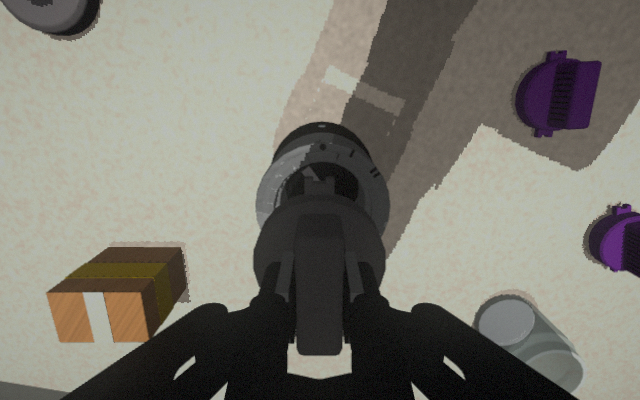

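View pics/p_side.png

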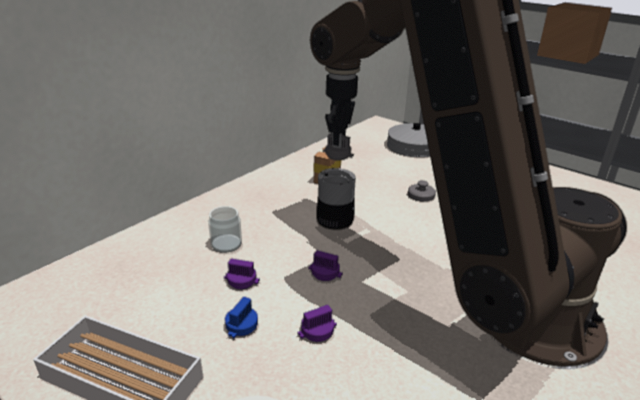

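Wrist picture: lid held squarely, far lug at (319,183), the grinder's notch dot at (322,147) behind it, in line. Measure the lid in the hand and the grinder again.

Run:
```python
from h import *
from scipy.optimize import least_squares
s=robot.get_state(); R=rot(s); T=s['tcp_pos']; print('tool z',R[:,2].round(4))
g=np.load('p_wrist.npz'); P=g['P']; im=g['im']; ci={k:g[k] for k in('K','R','t')}; ci['k1']=float(g['k1'])
L=(P-T)@R  # tool frame
def inplane(uv,zt):
    C=(-ci['R'].T@ci['t']-T)@R; a=(px2w(ci,uv,np.ones(len(uv)))-T)@R; d=a-C; return (C+d*((zt-C[2])/d[:,2:]))[:,:2]
# plug top
m=(np.hypot(L[:,:,0],L[:,:,1])<.045)&(abs(L[:,:,1])<.036)&(L[:,:,0]<.04)
mt=m&(abs(L[:,:,2]-.004)<.004)
print('plugtop z',np.median(L[:,:,2][mt]),mt.sum())
rt=m&(abs(L[:,:,2]+.026)<.006)&(abs(L[:,:,1])<.013); zr=np.median(L[:,:,2][rt]); print('ridge top z',zr,rt.sum(),'x range',np.percentile(L[:,:,0][rt],[1,99]),'y',np.percentile(L[:,:,1][rt],[1,99]))
zt=np.median(L[:,:,2][mt])
# outer edge of plug: for each column the smallest row of mask component
pts=[]
for u in range(262,380):
    if 300<u<340: continue
    col=np.where(mt[180:300,u])[0]
    if len(col): pts.append((u,180+col[0]-.5))
X=inplane(np.array(pts),zt)
q=least_squares(lambda p:np.hypot(X[:,0]-p[0],X[:,1]-p[1])-.033,[0,0],loss='soft_l1',f_scale=.0005); print('plug centre tool',q.x,'res',np.median(abs(q.fun)))
q3=least_squares(lambda p:np.hypot(X[:,0]-p[0],X[:,1]-p[1])-p[2],[0,0,.033],loss='soft_l1',f_scale=.0005); print('free r',q3.x)
c=cv2.resize(im[110:290,230:410],None,fx=3.3,fy=3.3,interpolation=cv2.INTER_CUBIC); cv2.imwrite('pics/p_c.png',np.clip(c*2.5,0,255).astype(np.uint8)[:,:,::-1])
# predicted projection of grinder features at current estimate
for a in (13.9,193.9):
    A=np.radians(a); print(w2px(ci,[.563+.045*np.cos(A),-.030+.045*np.sin(A),.1345]).round(1))
```

```text
tool z [ 0.0034  0.0016 -1.    ]
plugtop z 0.003912662360434796 4507
ridge top z -0.026048277805117707 6259 x range [-0.02662007  0.0273041 ] y [-0.01143829  0.01143715]
plug centre tool [ 5.36715567e-05 -1.15091500e-03] res 0.00016380157389442318
free r [ 0.00136478 -0.00109034  0.03192583]
[[322.5 265.4]]
[[322.7 146.5]]
```

View pics/p_c.png

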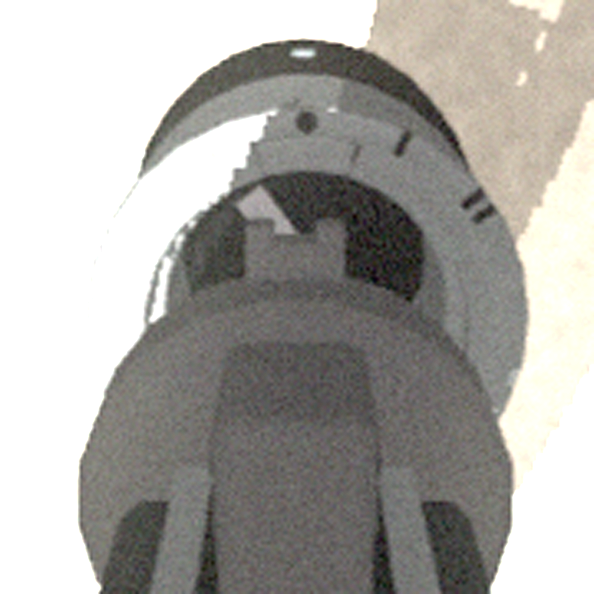

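Run:
```python
from h import *
s=robot.get_state(); R=rot(s); T=s['tcp_pos']
g=np.load('p_wrist.npz'); ci={k:g[k] for k in('K','R','t')}; ci['k1']=float(g['k1'])
def inplane(uv,zt):
    uv=np.asarray(uv,float);C=(-ci['R'].T@ci['t']-T)@R; a=(px2w(ci,uv,np.ones(len(uv)))-T)@R; d=a-C; return (C+d*((zt-C[2])/d[:,2:]))[:,:2]
f=lambda x,y:(x/3.3+230-.35,y/3.3+110-.35)
print('lug l,r',inplane([f(245,255),f(348,255)],.017))
print('lug tip',inplane([f(296,232)],.017))
print('plug l,r widest',inplane([f(80,490),f(513,490)],.004))
print('ridge l,r',inplane([f(220,350),f(372,350)],-.026), inplane([f(213,450),f(380,450)],-.026))
z=T[2]-.1345
print('dot',inplane([f(308,122)],z),'bar',inplane([f(403,143)],z))
print('world dot',(T+R@np.r_[inplane([f(308,122)],z)[0],z]), 'bar',(T+R@np.r_[inplane([f(403,143)],z)[0],z]))
print('axis est in tool', R.T@(np.array([.563,-.03,.1345])-T))
A=np.radians(193.9);print('pred dot tool', R.T@(np.array([.563+.045*np.cos(A),-.03+.045*np.sin(A),.1345])-T))
```

```text
lug l,r [[ 0.03556835 -0.00834237]
 [ 0.0355686   0.00702436]]
lug tip [[ 0.03909973 -0.00073306]]
plug l,r widest [[ 0.00336564 -0.03246178]
 [ 0.00338881  0.03112958]]
ridge l,r [[ 0.03631831 -0.00925298]
 [ 0.03632089  0.00780965]] [[ 0.02400453 -0.01031952]
 [ 0.02401036  0.00899111]]
dot [[0.04506592 0.00170393]] bar [[0.04074696 0.02127538]]
world dot [ 0.51939856 -0.04059701  0.13433466] bar [ 0.51891088 -0.02056063  0.13436592]
axis est in tool [0.0001951  0.00156456 0.08516512]
pred dot tool [0.04519476 0.00151632 0.08499805]
```

Camera-relative: lid is at tool y ≈ −0.7 mm, notch dot at +1.7, so shift +2 mm in y. Yaw agrees within 0.5°. Descend to just above the lip.

```bash
python3 -m jog '[{"rot":[0,0,0],"dp":[0,0.001,0.01],"claw":0.0},{"rot":[0,0,0],"dp":[0,0.002,0.025],"claw":0.0},{"rot":[0,0,0],"dp":[0,0.002,0.038],"claw":0.0},{"rot":[0,0,0],"dp":[0,0.002,0.046],"claw":0.0},{"rot":[0,0,0],"dp":[0,0.002,0.051],"claw":0.0},{"rot":[0,0,0],"dp":[0,0.002,0.054],"claw":0.0},{"rot":[0,0,0],"dp":[0,0.002,0.057],"claw":0.0},{"rot":[0,0,0],"dp":[0,0.002,0.059],"claw":0.0}]'
python3 - <<'E'
from h import *
s=robot.get_state();print(yaw(),s['tcp_pos'],s['wrist_force'],s['wrist_torque'])
for n in('wrist','side'):
    ci,im,d,P=cloud(n); np.savez(f'q_{n}.npz',im=im,d=d,P=P,**ci)
    c=im[60:360,170:470] if n=='wrist' else im[110:260,260:410]
    cv2.imwrite(f'pics/q_{n}.png',np.clip(cv2.resize(c,(600,600),interpolation=cv2.INTER_CUBIC)*2.,0,255).astype(np.uint8)[:,:,::-1])
E
```

```text
t: 11.25
tcp_pos: [0.563, -0.0296, 0.1607]
tool_rot: [0.002, -0.12, 0.993, 0.001]
wrist_force: [-0.2, -0.7, -2.3]
gripper_width: 0.0191
-166.16101443042743 [ 0.56304741 -0.02958143  0.16070187] [-0.22596517 -0.73445991 -2.29030781] [-0.04025166  0.03680451 -0.02530533]
```

View pics/q_wrist.png

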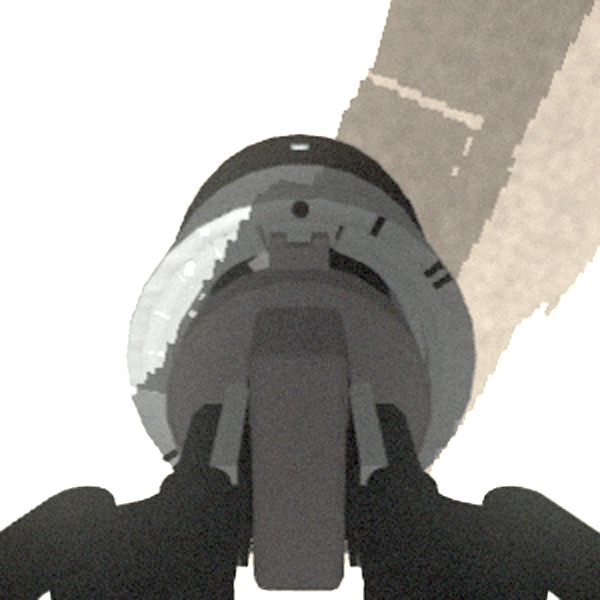

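View pics/q_side.png

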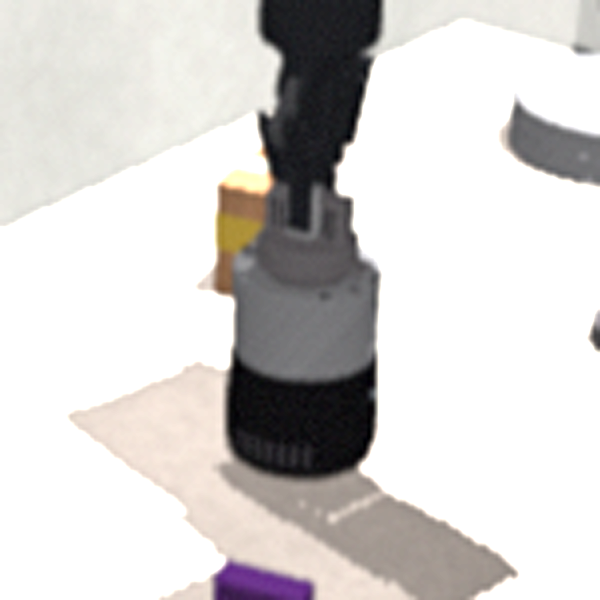

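Foot is inside the collar, lug at (300,245) is centred between the notch sides (258..343), dot at (301,208). Lower on.

```bash
python3 -m jog '[{"rot":[0,0,0],"dp":[0,0,0.002],"claw":0.0},{"rot":[0,0,0],"dp":[0,0,0.004],"claw":0.0},{"rot":[0,0,0],"dp":[0,0,0.006],"claw":0.0},{"rot":[0,0,0],"dp":[0,0,0.008],"claw":0.0},{"rot":[0,0,0],"dp":[0,0,0.010],"claw":0.0},{"rot":[0,0,0],"dp":[0,0,0.012],"claw":0.0},{"rot":[0,0,0],"dp":[0,0,0.0135],"claw":0.0},{"rot":[0,0,0],"dp":[0,0,0.0145],"claw":0.0}]'
python3 - <<'E'
from h import *
s=robot.get_state();print(yaw(),s['tcp_pos'],s['wrist_force'],s['wrist_torque'])
E
```

```text
t: 12.35
tcp_pos: [0.563, -0.0295, 0.146]
tool_rot: [0.002, -0.12, 0.993, 0.001]
wrist_force: [0.3, -0.2, -0.8]
gripper_width: 0.0189
-166.16090459733974 [ 0.56300515 -0.02952997  0.14600467] [ 0.3405118  -0.195252   -0.79419941] [ 0.01096002 -0.00850228 -0.02577439]
```

Lugs went through the notches freely. Now onto the ledge.

```bash
python3 -m jog '[{"rot":[0,0,0],"dp":[0,0,0.0005],"claw":0.0},{"rot":[0,0,0],"dp":[0,0,0.001],"claw":0.0},{"rot":[0,0,0],"dp":[0,0,0.0015],"claw":0.0},{"rot":[0,0,0],"dp":[0,0,0.002],"claw":0.0},{"rot":[0,0,0],"dp":[0,0,0.0025],"claw":0.0},{"rot":[0,0,0],"dp":[0,0,0.0025],"claw":0.0},{"rot":[0,0,0],"dp":[0,0,0.0025],"claw":0.0},{"rot":[0,0,0],"dp":[0,0,0.0025],"claw":0.0}]'
python3 - <<'E'
from h import *
s=robot.get_state();print(yaw(),s['tcp_pos'],s['wrist_force'],s['wrist_torque'])
for n in('wrist','side'):
    ci,im,d,P=cloud(n); np.savez(f'r_{n}.npz',im=im,d=d,P=P,**ci)
    c=im[60:360,170:470] if n=='wrist' else im[110:260,260:410]
    cv2.imwrite(f'pics/r_{n}.png',np.clip(cv2.resize(c,(600,600),interpolation=cv2.INTER_CUBIC)*2.,0,255).astype(np.uint8)[:,:,::-1])
E
```

```text
t: 13.35
tcp_pos: [0.5632, -0.0296, 0.1445]
tool_rot: [0.002, -0.121, 0.993, 0.0]
wrist_force: [-3.3, 0.2, 9.9]
gripper_width: 0.0189
-166.15683868587675 [ 0.56315013 -0.02956081  0.14452992] [-3.26420717  0.20919035  9.92695621] [0.05810369 0.68004372 0.00759891]
```

View pics/r_wrist.png

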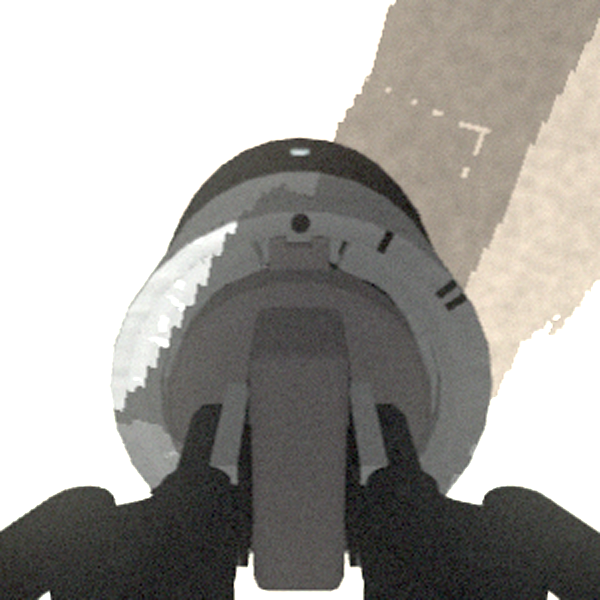

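```bash
python3 - <<'E'
from h import *
g=np.load('r_wrist.npz');P=g['P'];r=np.hypot(P[:,:,0]-.563,P[:,:,1]+.0296)
z=P[:,:,2]; a=z[(r<.03)&(z>.13)&(z<.15)];b=z[(r>.044)&(r<.047)&(z>.125)&(z<.15)]
print('plug top - rim',np.median(a)-np.median(b),np.median(a),np.median(b),'expect .0055')
E
python3 -m jog '[{"rot":[0,0,1],"dp":[0,0,0.0004],"claw":0.0},{"rot":[0,0,2.5],"dp":[0,0,0.0004],"claw":0.0},{"rot":[0,0,4.5],"dp":[0,0,0.0004],"claw":0.0},{"rot":[0,0,6.5],"dp":[0,0,0.0004],"claw":0.0},{"rot":[0,0,8.5],"dp":[0,0,0.0004],"claw":0.0},{"rot":[0,0,10],"dp":[0,0,0.0004],"claw":0.0},{"rot":[0,0,11.5],"dp":[0,0,0.0004],"claw":0.0},{"rot":[0,0,13],"dp":[0,0,0.0004],"claw":0.0}]'
python3 - <<'E'
from h import *
s=robot.get_state();print(yaw(),s['tcp_pos'],s['wrist_force'],s['wrist_torque'])
E
```

```text
plug top - rim 0.005488978748882933 0.14080337318737807 0.13531439443849513 expect .0055
t: 14.45
tcp_pos: [0.5634, -0.0292, 0.1445]
tool_rot: [0.003, -0.007, 1.0, 0.001]
wrist_force: [-1.1, 3.1, 7.4]
gripper_width: 0.0192
-179.2326063227253 [ 0.56343957 -0.02917565  0.14453501] [-1.05875816  3.11798583  7.43111284] [0.52809765 0.2213148  0.30367785]
```

Seating confirmed (plug top 5.5 mm above the rim); spring torque is felt. Turn the rest to 26°.

```bash
python3 -m jog '[{"rot":[0,0,1],"dp":[0,0,0.0003],"claw":0.0},{"rot":[0,0,2.5],"dp":[0,0,0.0003],"claw":0.0},{"rot":[0,0,4.5],"dp":[0,0,0.0003],"claw":0.0},{"rot":[0,0,6.5],"dp":[0,0,0.0003],"claw":0.0},{"rot":[0,0,8.5],"dp":[0,0,0.0003],"claw":0.0},{"rot":[0,0,10],"dp":[0,0,0.0003],"claw":0.0},{"rot":[0,0,11.5],"dp":[0,0,0.0003],"claw":0.0},{"rot":[0,0,12.7],"dp":[0,0,0.0003],"claw":0.0}]'
python3 - <<'E'
from h import *
s=robot.get_state();print(yaw(),s['tcp_pos'],s['wrist_force'],s['wrist_torque'])
for n in('wrist','side'):
    ci,im,d,P=cloud(n); np.savez(f's_{n}.npz',im=im,d=d,P=P,**ci)
    c=im[60:360,170:470] if n=='wrist' else im[110:260,260:410]
    cv2.imwrite(f'pics/s_{n}.png',np.clip(cv2.resize(c,(600,600),interpolation=cv2.INTER_CUBIC)*2.,0,255).astype(np.uint8)[:,:,::-1])
E
```

```text
t: 15.45
tcp_pos: [0.5635, -0.029, 0.1446]
tool_rot: [0.003, 0.104, 0.995, 0.001]
wrist_force: [-2.0, 1.2, 6.9]
gripper_width: 0.0191
168.00589435633543 [ 0.56348182 -0.02903203  0.14455377] [-1.95234482  1.2210145   6.86200293] [0.22077496 0.31077136 0.25503362]
```

View pics/s_wrist.png

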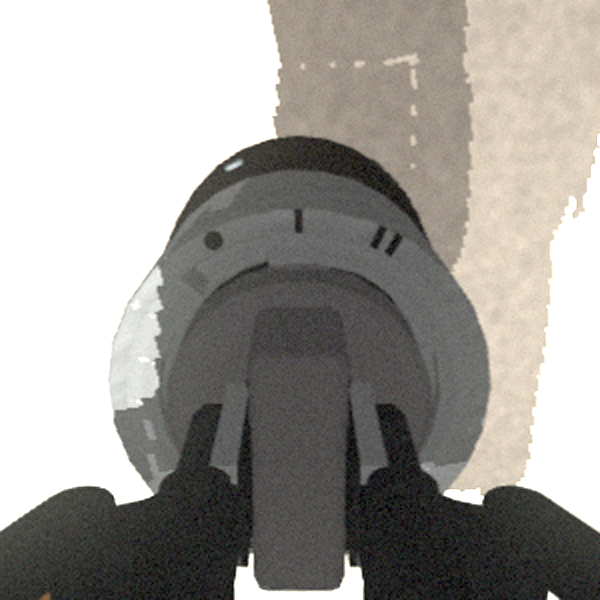

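The ridge (x≈299) points at the single pulse bar (298,221), and the lugs are under the lip. Hold for over two seconds.

```bash
python3 -m jog '[{"rot":[0,0,0.1],"dp":[0,0,0.0003],"claw":0.0},{"rot":[0,0,0.1],"dp":[0,0,0.0003],"claw":0.0},{"rot":[0,0,0.1],"dp":[0,0,0.0003],"claw":0.0},{"rot":[0,0,0.1],"dp":[0,0,0.0003],"claw":0.0},{"rot":[0,0,0.1],"dp":[0,0,0.0003],"claw":0.0},{"rot":[0,0,0.1],"dp":[0,0,0.0003],"claw":0.0},{"rot":[0,0,0.1],"dp":[0,0,0.0003],"claw":0.0},{"rot":[0,0,0.1],"dp":[0,0,0.0003],"claw":0.0}]'
python3 -m jog '[{"rot":[0,0,0.1],"dp":[0,0,0.0003],"claw":0.0},{"rot":[0,0,0.1],"dp":[0,0,0.0003],"claw":0.0},{"rot":[0,0,0.1],"dp":[0,0,0.0003],"claw":0.0},{"rot":[0,0,0.1],"dp":[0,0,0.0003],"claw":0.0},{"rot":[0,0,0.1],"dp":[0,0,0.0003],"claw":0.0},{"rot":[0,0,0.1],"dp":[0,0,0.0003],"claw":0.0},{"rot":[0,0,0.1],"dp":[0,0,0.0003],"claw":0.0},{"rot":[0,0,0.1],"dp":[0,0,0.0003],"claw":0.0}]'
python3 -m jog '[{"rot":[0,0,0],"dp":[0,0,0.0003],"claw":0.0},{"rot":[0,0,0],"dp":[0,0,0.0003],"claw":0.0},{"rot":[0,0,0],"dp":[0,0,0.0003],"claw":0.0},{"rot":[0,0,0],"dp":[0,0,0.0003],"claw":0.0},{"rot":[0,0,0],"dp":[0,0,0.0003],"claw":0.0},{"rot":[0,0,0],"dp":[0,0,0.0003],"claw":0.0},{"rot":[0,0,0],"dp":[0,0,0.0003],"claw":0.0},{"rot":[0,0,0],"dp":[0,0,0.0003],"claw":0.0}]'
python3 - <<'E'
from h import *
s=robot.get_state();print(yaw(),s['tcp_pos'],s['wrist_force'],s['wrist_torque'])
for n in('wrist','top'):
    ci,im,d,P=cloud(n)
    c=im[60:360,170:470] if n=='wrist' else im[90:270,150:510]
    cv2.imwrite(f'pics/t_{n}.png',np.clip(cv2.resize(c,(600,600) if n=='wrist' else (800,400),interpolation=cv2.INTER_CUBIC)*2.,0,255).astype(np.uint8)[:,:,::-1])
    if n=='top':
        for t in("jar","jar_lid","carton"):
            for r in spotter.look_for(n,t)[:1]: print(t,(ci['R'].T@(np.array(r['xyz'])-ci['t'])).round(3),round(r['score'],2))
E
```

```text
t: 16.55
tcp_pos: [0.5635, -0.029, 0.1445]
tool_rot: [0.003, 0.106, 0.994, 0.001]
wrist_force: [-1.2, -0.5, 5.6]
gripper_width: 0.0189
t: 17.55
tcp_pos: [0.5635, -0.029, 0.1445]
tool_rot: [0.003, 0.107, 0.994, 0.001]
wrist_force: [-1.8, -0.8, 7.2]
gripper_width: 0.0192
t: 18.55
tcp_pos: [0.5635, -0.029, 0.1445]
tool_rot: [0.003, 0.107, 0.994, 0.001]
wrist_force: [-2.1, -0.7, 5.8]
gripper_width: 0.0189
167.75335149075187 [ 0.56350327 -0.02899482  0.14454343] [-2.10756782 -0.71034833  5.81491519] [-0.03266825  0.37490867  0.33401787]
jar [0.701 0.242 0.042] 0.87
jar_lid [ 0.452 -0.306  0.023] 0.76
carton [ 0.721 -0.199  0.092] 0.66
```

View pics/t_wrist.png

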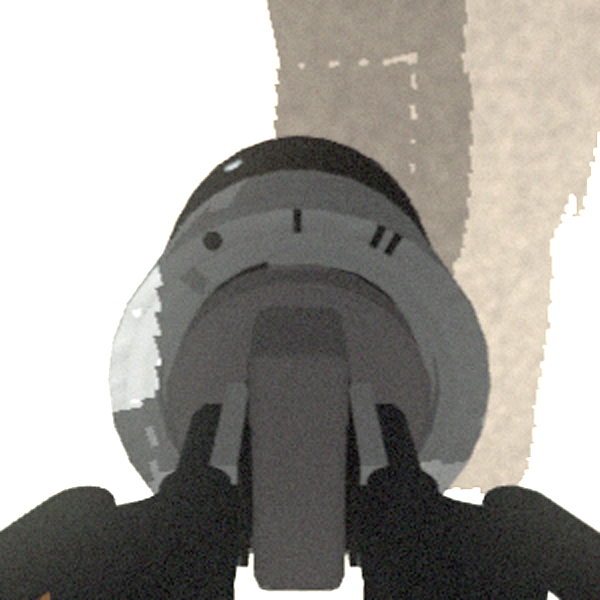

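Steady at the pulse bar (297,221) after 3 s, ridge still in the grip, bystanders unmoved. Hand in.

```bash
python3 -c "
from bench import finish_job
print(finish_job())"
```

```text
the job is handed in; nothing more can be done
None
```

I put the grey two-lugged lid on the spice grinder, turned it 26° clockwise to the pulse mark, and held it there for about 3 s. I handed the job in at about 19 s on the robot's clock, still gripping it. `finish_job()` gives no verdict, so everything below comes from my own checks.

- **Seating:** the lugs dropped through the notches freely. The plug top sat 5.5 mm above the rim, as the dimensions require, and the lid felt about 10 N on contact with the ledge.
- **Pulse position:** in the last wrist picture the ridge points at the single pulse bar. The tool had turned 26.1° from the notch, so the switch ring should be near 0.38 rad. I had no direct reading of the ring, but the wrist felt about 0.3 N m resisting the turn and was nowhere near the click.
- **Grip:** the fingers were on the ridge, opening 18.9–19.2 mm, pressing down with about 6 N.
- **Bystanders:** the jar, its lid and the carton are within about 5 mm of where I first saw them, which is the detector's own error.
- **Disagreements:** my grinder-axis estimates differed by about 1 mm. In the hand, the lid looked about 0.7 mm off the jaw centre, so I shifted it by 2 mm before lowering. One circle fit of the plug gave a doubtful offset and I ignored it. No final check failed.

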